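Shut off the tagged water valve in the meter box

TASK

Wash-down is finished, so shut the water to the hose. With the fingertips, push the cover of the water meter box fully aside over the dial by its handle, then push the long lever with the round tag plate fully shut: a quarter turn clockwise seen from above, until it stands square across its pipe. Only push, and gently, gripping and lifting nothing; leave the short two-winged handle open, the cover aside, and the mug, jar and wrench where they are.

Things in the scene. Friction and masses are not known exactly. Their poses are not given: they have to be found in the camera images.
- meter_box: Low white sheet-metal box fixed on the worktop, 226 mm wide (x), 576 mm long (y), rim 95 mm, rails on its long sides 106 mm high. Origin: on the worktop under the centre of the valve bay (inside x -109..109, y -140..140 mm); fixed-top meter bay with round dial at y -144..-432. x points away from the robot, y left. Pipes along x under the valves: tops at 46 mm; header pipe at x 88: 53 mm.
- cover (a joint): Aluminium sliding cover over the valve bay: flat plate 218 x 286 x 3 mm, top 100 mm above the worktop. Value in m: 0 = shut, centred on the box's origin; 0.275 = fully aside at its stop over the meter bay; it slides along the box's -y (to the right). Runs in rails, cannot lift; friction about 3.5 N; stays where left.
- cover_handle (a point): Middle of the cover's bow handle, 121 mm above the worktop: a straight round steel bar 12 mm thick, 110 mm long along the box's x, on two feet, top 27 mm above the cover. It stands at the cover's middle: box x 0, y = minus the cover's value.
- lever_pivot (a point): Point on the upright turning axis of the tagged lever valve, 70 mm above the worktop, at box x 30 mm and y either -70 or 50 mm (the two valves may stand either way round); axes as the box's. Hidden under the cover until that is slid aside.
- lever (a joint): Long steel lever of the tagged valve, rad: 0 = open, lever along its pipe, pointing from the pivot to the box's -x (towards the robot); grows clockwise seen from above; 1.571 = shut at its stop, pointing to the box's +y (left). Starts 0 to 0.2. Friction about 0.35 N m (6 N at 58 mm from the pivot); stays where left.
- lever_grip (a point): Middle of the lever's straight grip: a bar 54 mm long, 20 mm wide, 13 mm high (63 to 77 mm above the worktop), centred 53 mm from the pivot, its end 80 mm from it. A round flat tag plate, 30 mm across, lies on the lever over the pivot. At value 0 its axes are the box's.
- wing (a joint): Short two-winged (butterfly) handle of the other valve, rad: about 0 = open, wings along its pipe; grows clockwise seen from above. To be left open.
- wing_centre (a point): Centre of the two-winged handle, 66 mm above the worktop, on its turning axis: 62 mm long, 9 mm wide, top 74 mm above the worktop. It stands in the other valve place of the same bay, 120 mm from the lever's pivot.
- mug_centre (a point): Centre of a white mug, 78 mm across, 90 mm high, behind the box. Leave alone.
- jar_centre (a point): Centre of an amber glass jar, 64 mm across, 85 mm high, left of the box. Leave alone.
- wrench: Steel wrench 180 mm long lying on the worktop in front of the box. Leave alone.

How it is judged (in metres and radians):
On the way, in this order (a step that is already met when the one before it is completed fails the run):
1. the cover is pushed fully aside while the tagged valve is still open (value of joint cover above 0.25 m and value of joint lever below 0.4 rad), for 0.2 s.
2. the tagged lever is pushed fully shut (value of joint lever above 1.46 rad), for 0.2 s.
At the end, for the whole second after the job is handed in: The tagged lever is within about 6 degrees of its shut stop, the cover is within 25 mm of its stop over the meter bay, both at rest; the two-winged handle is still within about 11 degrees of open; mug, jar and wrench are within 30 mm of where they stood (value of joint lever above 1.46 rad and value of joint cover above 0.25 m and value of joint wing below 0.2 rad and velocity of joint lever below 0.05 rad/s and velocity of joint cover below 0.01 m/s and distance of each of mug_centre, jar_centre, wrench from where it was at the start of the episode below 0.03 m); the robot touches nothing.
It fails at once if the two-winged handle is turned more than about 14 degrees from open (value of joint wing above 0.25 rad).
It fails at once if the cover is gripped or forced (over 35 N from the fingers) (contact force between the fingers and cover above 35 N).
It fails at once if the lever is gripped or forced (over 35 N from the fingers) (contact force between the fingers and lever above 35 N).
It fails at once if the mug, jar or wrench is pushed, lifted or carried more than 30 mm (distance of any of mug_centre, jar_centre, wrench from where it was at the start of the episode above 0.03 m).
It also fails if it takes over 54 s, if anything falls off the work surface, if the arm or the gripper's body presses on something with over 40 N, if the wrist force passes 120 N, or if a joint passes its speed limit or range.

ROBOT

A 6-joint arm with a two-finger parallel gripper is mounted at the origin on the work surface. World frame = base frame: x ahead of the robot, y to its left, z up, the work surface at z = 0. Lengths are in mm, angles in rad, forces in N, time in s.
With the tool pointing down it reaches from about 275 to 825 mm from the base axis. Payload 4.9 kg.
Tool frame: the origin (TCP) lies midway between the tips of the shut fingers; the grasp point (between the pads) lies 19 mm behind it; x points along the fingers, y is the direction in which the jaws open and shut, and the axes are right-handed (so a half turn about x gives the same grasp; the last joint's range is limited). The gripper opens to 85 mm and grips with 20 to 120 N. Pads are 22 mm wide; open, the fingers measure 114 mm over their backs; the gripper's body (76 mm by 85 mm) begins 54 mm behind the grasp point. The pads swing forward as they close: fully open they stand 13 mm farther back than shut.
Start: joints at [-1.323, 0.326, -0.193, 1.052, 0, 1.437], TCP at [204.938, -510.411, 231.281] pointing down, gripper open.
Joint ranges: [-2.65, 2.65], [-0.97, 1.79], [-1.3, 1.35], [-1.93, 2.1], [-1.47, 1.37], [-3.14, 3.14]. Speed limits (rad/s): [2.57, 2.57, 3.14, 3.14, 3.14, 3.14].

INTERFACE

Orientations are given as a unit quaternion [w, x, y, z].
In Python, from cell import manip gives the robot as it stands. Calls block until the motion is done:
- manip.reach(position, orientation): joint-space move of the TCP to a pose.
- manip.move_linear(position, orientation=None, rate=150, threshold=None): straight line of the TCP; orientation=None keeps the orientation; rate is the mean speed in mm/s. With threshold (N) it stops when the force on the tool has changed by that much, and returns True; else False.
- manip.move_joints(angles): joint-space move.
- manip.grip(opening): finger opening in mm; the grip force is fixed at half the most; returns when the fingers have stopped.
- manip.pause(seconds).
- manip.inverse_kinematics(position, orientation): joint angles nearest the present ones, or None.
- manip.camera(name): name is "scene" or "side" or "wrist"; returns the picture (420x560x3 uint8, red, green, blue); there is no depth.
- manip.calibration(name): a dict with "mtx" (3x3 intrinsics, pixels), "k1" (the pictures are not rectified: a ray, as slopes to the right and down, at radius r is drawn at 1 + k1 r^2 times it, then the intrinsics apply), "origin" and "attitude" of the camera in the world; the wrist camera has in their place "hand_eye" (4x4, takes a point from camera to tool coordinates, whose origin is the TCP and whose axes are the tool frame's). Camera axes: x right, y down, z forward; pixel columns grow to the right and rows downward; lengths in mm; the calibration is good to about 2 mm. A picture is of the moment at which its call begins: read the wrist's pose just before it. calibration takes no time and is no camera call.
A pose or a line that the arm cannot do raises manip.PlanningError and nothing moves.
- manip.close_job(): hands the job in, once; it reports no verdict.
Readings, each from a call of its own:
- manip.read_t(): time.
- manip.read_joint_pos(): joint angles.
- manip.read_joint_vel(): joint speeds.
- manip.read_tau(): joint torques, N m.
- manip.read_eef_pos(): TCP position.
- manip.read_orientation(): TCP orientation.
- manip.read_ft_force(): force on the tool from outside, world axes, zero at the start.
- manip.read_moment(): the same for the moment, N m.
- manip.read_gripper_width(): finger opening in mm.
Only numpy, scipy, OpenCV 4.12 (cv2) and the standard library are available. Lean on these libraries where they do the work, as an engineer would, in place of code of your own. Each camera call takes 0.05 s, during which the arm holds its last target.

## Working session

There is one attempt and no reset: what is moved stays moved. The work goes in short steps, each a Python script; the robot and the scene stay as the last script left them, time stands still between calls to the robot, and variables do not carry over. Pictures are saved under pics/ and viewed, and the job is handed in when it is done.

```bash
ls; mkdir -p pics
python3 - <<'E'
from cell import manip
import cv2
for n in ["scene","side","wrist"]:
    im=manip.camera(n); cv2.imwrite(f"pics/{n}0.png",im[:,:,::-1])
    c=manip.calibration(n); print(n,c)
print(manip.read_t(),manip.read_eef_pos(),manip.read_orientation(),manip.read_gripper_width())
E
```

```text
pics
scene {'mtx': array([[393.05981077,   0.        , 287.2189055 ],
       [  0.        , 393.05981077, 211.52133765],
       [  0.        ,   0.        ,   1.        ]]), 'k1': -0.09710832564754457, 'origin': array([ 898.88008279, -413.35983385,  707.89034238]), 'attitude': array([-0.36198847,  0.88095954,  0.28221275, -0.1150243 ])}
side {'mtx': array([[407.16579226,   0.        , 279.83562496],
       [  0.        , 407.16579226, 204.67060626],
       [  0.        ,   0.        ,   1.        ]]), 'k1': 0.033367050257999374, 'origin': array([398.04827627, 607.64993884, 690.10183906]), 'attitude': array([ 0.05754264, -0.15786934,  0.91778683, -0.35976862])}
wrist {'mtx': array([[337.6353472 ,   0.        , 276.72286238],
       [  0.        , 337.6353472 , 214.70620489],
       [  0.        ,   0.        ,   1.        ]]), 'k1': -0.08465250735299694, 'hand_eye': array([[-3.45893927e-04, -2.92149739e-01,  9.56372527e-01,
        -1.43080854e+02],
       [ 9.99999736e-01, -7.12500500e-04,  1.44020240e-04,
         5.00591553e-01],
       [ 6.39340428e-04,  9.56372324e-01,  2.92149908e-01,
        -7.42971112e+01],
       [ 0.00000000e+00,  0.00000000e+00,  0.00000000e+00,
         1.00000000e+00]])}
0.15 [ 204.83541285 -509.94987212  230.67252443] [-0.13369833 -0.6942342  -0.13466295  0.69428346] 85.27700035904886
```

View pics/scene0.png

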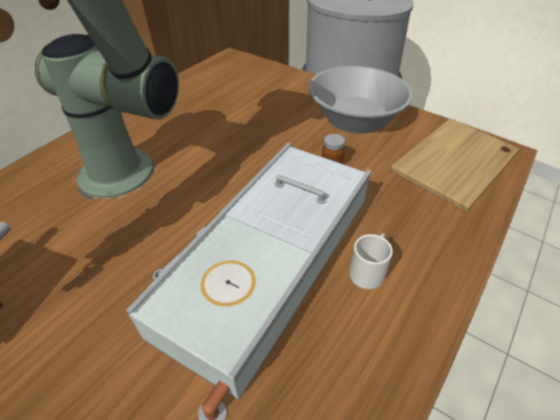

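View pics/side0.png

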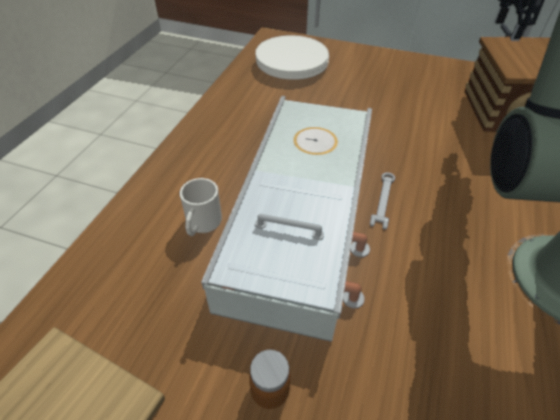

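View pics/wrist0.png

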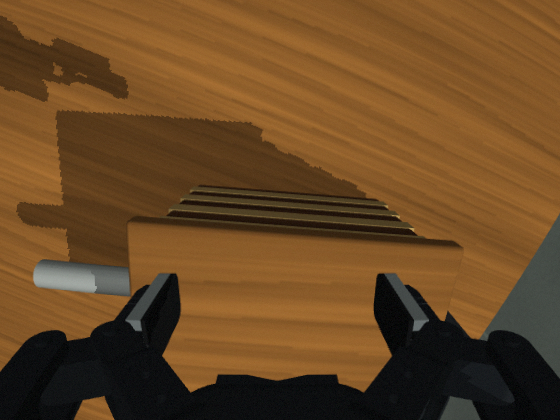

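```bash
cat > h.py <<'E'
import numpy as np, cv2
from scipy.spatial.transform import Rotation as R
from cell import manip
def rot(q): return R.from_quat([q[1],q[2],q[3],q[0]])
def cam(name,pose=None):
    c=manip.calibration(name)
    if name!="wrist": return c,rot(c["attitude"]).as_matrix(),np.array(c["origin"])
    p,q=pose; Rt=rot(q).as_matrix(); H=c["hand_eye"]
    return c,Rt@H[:3,:3],Rt@H[:3,3]+p
def proj(name,P,pose=None):
    c,Rm,o=cam(name,pose); v=(np.atleast_2d(P)-o)@Rm
    s=v[:,:2]/v[:,2:]; r2=(s**2).sum(1,keepdims=True); s=s*(1+c["k1"]*r2)
    return s*[c["mtx"][0,0],c["mtx"][1,1]]+c["mtx"][:2,2]
def atz(name,uv,z,pose=None):
    c,Rm,o=cam(name,pose); uv=np.atleast_2d(uv)
    d=(uv-c["mtx"][:2,2])/[c["mtx"][0,0],c["mtx"][1,1]]; s=d.copy()
    for _ in range(20): s=d/(1+c["k1"]*(s**2).sum(1,keepdims=True))
    w=np.c_[s,np.ones(len(s))]@Rm.T
    return o+w*((z-o[2])/w[:,2])[:,None]
def snap(name,fn,crop=None,k=3):
    pose=(np.array(manip.read_eef_pos()),np.array(manip.read_orientation()))
    im=manip.camera(name)[:,:,::-1]; cv2.imwrite("pics/"+fn+".png",im)
    return pose
E
python3 - <<'E'
import cv2
for n,(x,y,w,h) in {"scene":(120,140,260,195),"side":(200,90,200,240)}.items():
    im=cv2.imread(f"pics/{n}0.png")[y:y+h,x:x+w]
    k=3 if n=="scene" else 2.5
    cv2.imwrite(f"pics/{n}0c.png",cv2.resize(im,None,fx=k,fy=k,interpolation=cv2.INTER_CUBIC))
E
```

```text
(no output)
```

View pics/scene0c.png

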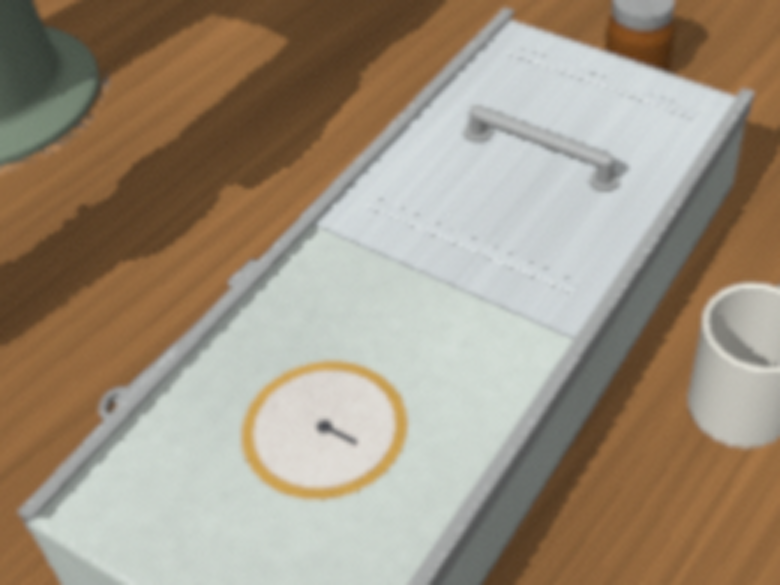

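View pics/side0c.png

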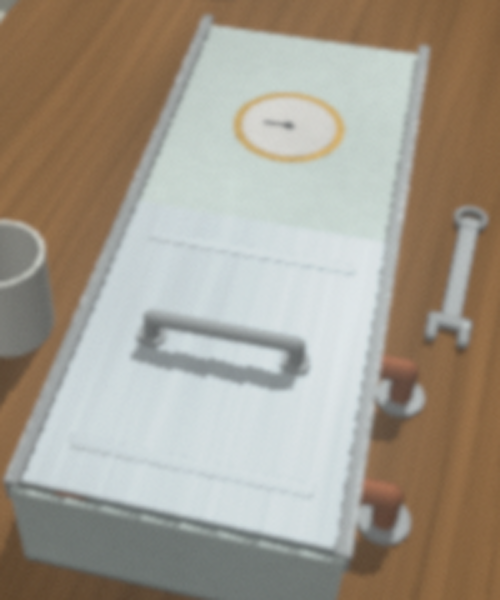

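```bash
cat > fit.py <<'E'
from h import *
from scipy.optimize import least_squares
obs=[("scene",(-113,144,106),(289.3,144)),("scene",(113,144,106),(370,170.7)),("scene",(-113,-432,106),(127.3,311.7)),
("scene",(-55,0,125),(278.3,176)),("scene",(55,0,125),(327.3,195)),
("side",(113,144,106),(203.2,283.2)),("side",(-113,144,106),(340,311.2)),("side",(113,-432,106),(283.2,96.8)),("side",(-113,-432,106),(370,108.8)),
("side",(55,0,125),(258,217.2)),("side",(-55,0,125),(321.2,228.8))]
def w(p,P):
    c,s=np.cos(p[2]),np.sin(p[2]); P=np.array(P,float); return np.array([p[0]+c*P[0]-s*P[1],p[1]+s*P[0]+c*P[1],P[2]])
f=lambda p:np.concatenate([proj(n,w(p,P))[0]-u for n,P,u in obs])
r=least_squares(f,[500,0,0],loss="soft_l1"); print(r.x,f(r.x).reshape(-1,2).round(1))
for n,u,z in [("scene",(370,250),90),("side",(380,218),0),("side",(388,176),0),("side",(270,365),85)]: print(n,u,atz(n,u,z)[0].round())
E
python3 fit.py
```

```text
[5.36644943e+02 1.49518278e+02 1.04547417e-01] [[-0.8 -1.8]
 [-0.2 -1.3]
 [-0.  -0.4]
 [ 1.5 -1.6]
 [-4.4 -4.7]
 [-0.  -1.1]
 [-0.9  0.3]
 [-1.  -1.4]
 [ 0.2 -1.3]
 [ 1.7 -0.2]
 [-2.4 -0.8]]
scene (370, 250) [745.  93.  90.]
side (380, 218) [379. -33.   0.]
side (388, 176) [ 385. -177.    0.]
side (270, 365) [485. 388.  85.]
```

```bash
cat >> h.py <<'E'
B=np.array([536.6,149.5]); YAW=0.1045
def bw(x,y,z):
    c,s=np.cos(YAW),np.sin(YAW); return np.array([B[0]+c*x-s*y,B[1]+s*x+c*y,z])
def down(a,flip=False):
    """tool x down, tool y at world yaw a"""
    if flip: a+=np.pi
    x=np.array([0,0,-1.]); y=np.array([np.cos(a),np.sin(a),0]); z=np.cross(x,y)
    q=R.from_matrix(np.c_[x,y,z]).as_quat(); return [q[3],q[0],q[1],q[2]]
E
python3 - <<'E'
from h import *
print(rot(manip.read_orientation()).as_matrix().round(2))
for f in (0,1):
  for p in [(0,45,250),(0,45,112),(0,-258,112),(-28,-100,66),(5,-15,66),(-28,20,66),(5,105,66)]:
    q=manip.inverse_kinematics(bw(*p),down(YAW,f)); print(f,p,None if q is None else np.round(q,2))
E
```

```text
[[-0.    0.37 -0.93]
 [ 0.   -0.93 -0.37]
 [-1.   -0.   -0.  ]]
0 (0, 45, 250) [ 0.22  0.35 -0.12  1.11  0.    1.69]
0 (0, 45, 112) [ 0.22  0.46 -0.32  0.79  0.    1.69]
0 (0, -258, 112) [-0.32  0.47 -0.3   0.8   0.    1.15]
0 (-28, -100, 66) [-0.05  0.45 -0.48  0.64  0.    1.42]
0 (5, -15, 66) [ 0.11  0.51 -0.38  0.68  0.    1.58]
0 (-28, 20, 66) [ 0.18  0.47 -0.45  0.65  0.    1.65]
0 (5, 105, 66) [ 0.32  0.55 -0.3   0.72  0.    1.79]
1 (0, 45, 250) [ 0.22  0.35 -0.12  1.11  0.   -1.46]
1 (0, 45, 112) [ 0.22  0.46 -0.32  0.79  0.   -1.46]
1 (0, -258, 112) [-0.32  0.47 -0.3   0.8   0.   -1.99]
1 (-28, -100, 66) [-0.05  0.45 -0.48  0.64  0.   -1.73]
1 (5, -15, 66) [ 0.11  0.51 -0.38  0.68  0.   -1.56]
1 (-28, 20, 66) [ 0.18  0.47 -0.45  0.65  0.   -1.5 ]
1 (5, 105, 66) [ 0.32  0.55 -0.3   0.72  0.   -1.35]
```

Run:
```python
from h import *
manip.grip(0)
p=np.array(manip.read_eef_pos()); p[2]=300; manip.move_linear(p)
manip.reach(bw(0,45,250),down(YAW))
pose=snap("wrist","w1")
print(manip.read_t(),pose[0],manip.read_gripper_width(),proj("wrist",np.array([bw(-55,0,127),bw(55,0,127),bw(0,0,127)]),pose).round())
```

```text
4.3167 [532.23453243 193.43529286 250.0406392 ] -0.1369151673982249 [[213. 256.]
 [341. 255.]
 [277. 256.]]
```

View pics/w1.png

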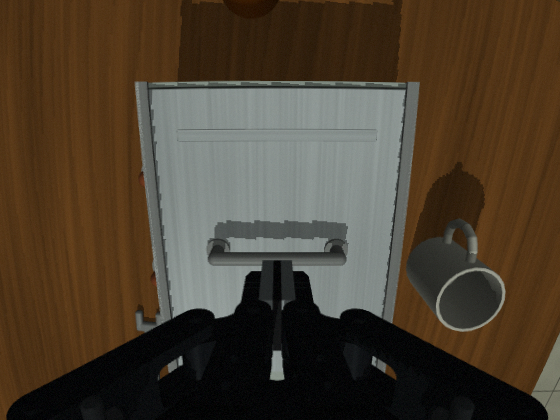

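Run:
```python
from h import *
o=down(YAW)
print(manip.move_linear(bw(0,42,110),o,rate=120,threshold=15))
print(manip.move_linear(bw(0,10,110),o,rate=40,threshold=15),manip.read_eef_pos(),manip.read_ft_force())
pose=snap("scene","s2"); print(manip.read_t())
```

```text
False
False [535.53636446 159.57108364 110.00114539] [-0.27350108  1.8221464   0.67643928]
6.6333
```

View pics/s2.png

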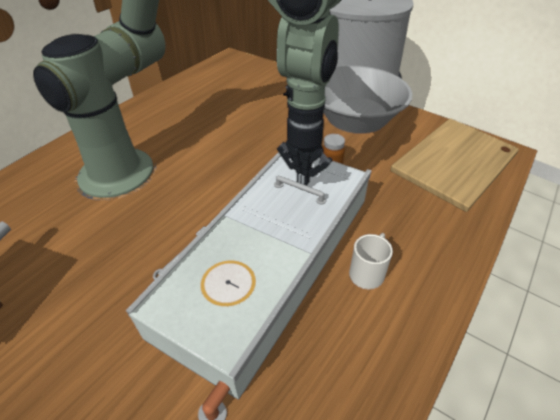

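Run:
```python
from h import *
o=down(YAW)
print(manip.move_linear(bw(0,-235,110),o,rate=60,threshold=18),manip.read_eef_pos(),manip.read_ft_force())
print(manip.move_linear(bw(0,-272,110),o,rate=20,threshold=9),manip.read_eef_pos(),manip.read_ft_force())
p=np.array(manip.read_eef_pos()); d=p[:2]-B; print("box y",-d[0]*np.sin(YAW)+d[1]*np.cos(YAW))
pose=snap("side","s3"); print(manip.read_t())
```

```text
False [561.07444035 -84.12633681 109.91379602] [-2.27019567  3.41558165 -0.62035664]
True [ 562.87403499 -106.61881391  109.43146152] [ 1.05250773 -0.25829537 -0.34141921]
box y -257.4622875318681
12.1
```

View pics/s3.png

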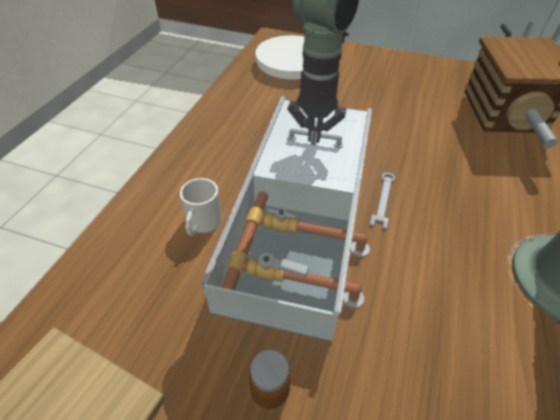

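Run:
```python
from h import *
o=down(YAW)
manip.move_linear(bw(0,-235,110),o,rate=80)
manip.move_linear(bw(0,-200,230),o,rate=200)
manip.reach(bw(-30,-30,230),o)
pose=snap("wrist","w4")
im=manip.camera("side")[:,:,::-1]; cv2.imwrite("pics/s4c.png",cv2.resize(im[180:325,200:380],None,fx=4,fy=4,interpolation=cv2.INTER_CUBIC))
print(manip.read_t(),pose)
for y in(50,-70):print(proj("wrist",np.array([bw(30,y,77),bw(-50,y,77)]),pose).round(),proj("side",np.array([bw(30,y,77),bw(-50,y,77)])).round())
```

```text
14.1083 (array([510.06057791, 115.81948329, 229.32719333]), array([ 0.52543976,  0.47284479,  0.52535119, -0.47364226]))
[[348. 104.]
 [253. 104.]] [[266. 257.]
 [309. 265.]]
[[341. 238.]
 [255. 238.]] [[281. 209.]
 [320. 217.]]
```

View pics/w4.png

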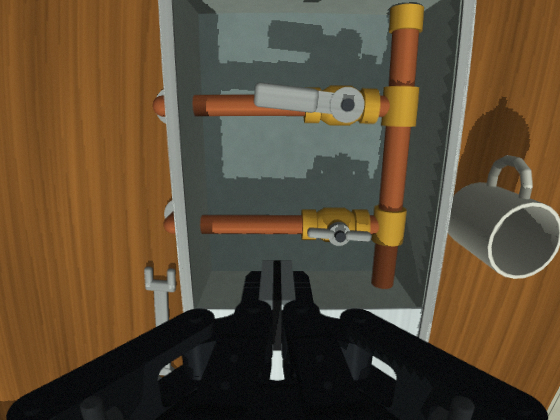

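View pics/s4c.png

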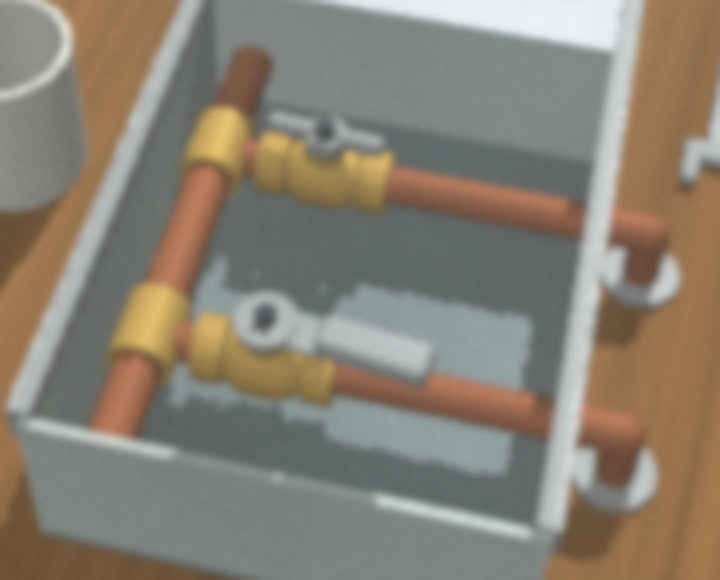

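```bash
cat >> h.py <<'E'
def lev(th,s=21,r=55,z=62):
    p=np.array([30,50])+r*np.array([-np.cos(th),np.sin(th)])-s*np.array([np.sin(th),np.cos(th)])
    return bw(p[0],p[1],z),down(YAW-th,True)
E
python3 - <<'E'
from h import *
for th in (0.1,.5,.9,1.3,1.6): 
    q=manip.inverse_kinematics(*lev(th)); print(None if q is None else np.round(q,2))
p,o=lev(0.09,s=40,z=220); manip.reach(p,o)
p,o=lev(0.09,s=40); print(manip.move_linear(p,o,rate=120,threshold=12))
p,o=lev(0.09,s=22); print(manip.move_linear(p,o,rate=40,threshold=12),manip.read_eef_pos(),p,manip.read_ft_force())
snap("side","s5"); print(manip.read_t())
im=cv2.imread("pics/s5.png");cv2.imwrite("pics/s5c.png",cv2.resize(im[120:325,180:400],None,fx=2.8,fy=2.8))
E
```

```text
[ 0.21  0.48 -0.44  0.65  0.   -1.37]
[ 0.25  0.49 -0.43  0.65  0.   -0.93]
[ 0.29  0.51 -0.39  0.67  0.   -0.49]
[ 0.31  0.54 -0.34  0.7   0.   -0.06]
[ 0.32  0.56 -0.29  0.72  0.    0.25]
False
False [506.42574062 179.76363675  61.93521879] [506.54562038 179.56138004  62.        ] [ 0.20344236 -0.05200462  0.00142796]
18.7333
```

View pics/s5c.png

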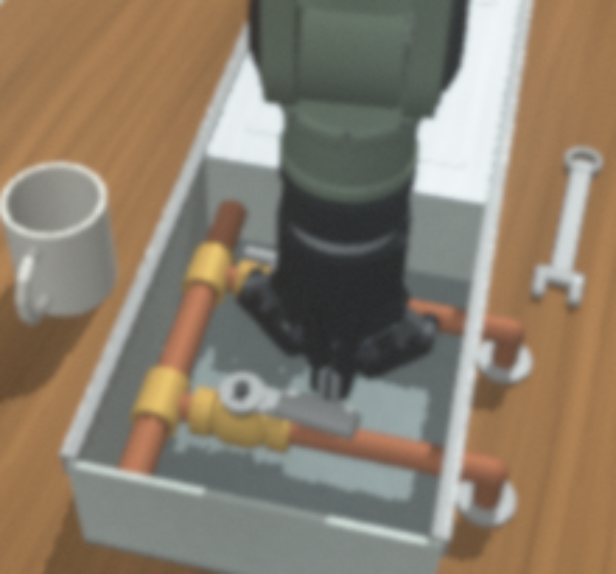

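The fingertip stands just behind the lever grip (crop about 328,385), clear of the two-winged handle. Now I push along the arc.

Run:
```python
from h import *
def go(ths,rate,thr):
    for th in ths:
        p,o=lev(th); hit=manip.move_linear(p,o,rate=rate,threshold=thr)
        f=np.array(manip.read_ft_force()); print(round(th,2),hit,f.round(1),np.round(np.array(manip.read_eef_pos())-p,1))
        if hit: return True
if not go(np.arange(0.22,1.45,0.13),40,16):
    go([1.5,1.56],25,12)
snap("side","s6"); print(manip.read_t())
im=cv2.imread("pics/s6.png");cv2.imwrite("pics/s6c.png",cv2.resize(im[120:325,180:400],None,fx=2.8,fy=2.8))
```

```text
0.22 False [-0.2 -4.8 -0. ] [ 0.1 -1.1 -0.1]
0.35 False [-0.4 -3.5  1.6] [-0.  -0.7 -0.1]
0.48 False [-0.3 -4.3  0.8] [-0.1 -0.3 -0.1]
0.61 False [ 0.5 -4.8 -0. ] [-0.2 -0.1 -0.1]
0.74 False [-0.3 -4.   1.5] [-0.2 -0.  -0.1]
0.87 False [-1.5 -4.5  1.1] [-0.3  0.  -0.1]
1.0 False [-1.6 -3.1  0.9] [-0.4  0.1 -0.1]
1.13 False [-2.3 -2.8  1.3] [-0.5  0.1 -0.2]
1.26 False [-3.7 -2.3  0.7] [-0.5  0.2 -0.2]
1.39 False [-4.3 -0.5  0.1] [-0.5  0.3 -0.2]
1.5 False [-4.6 -0.   0.1] [-0.6  0.4 -0.2]
1.56 False [-4.2 -0.   0.8] [-0.6  0.4 -0.2]
22.925
```

View pics/s6c.png

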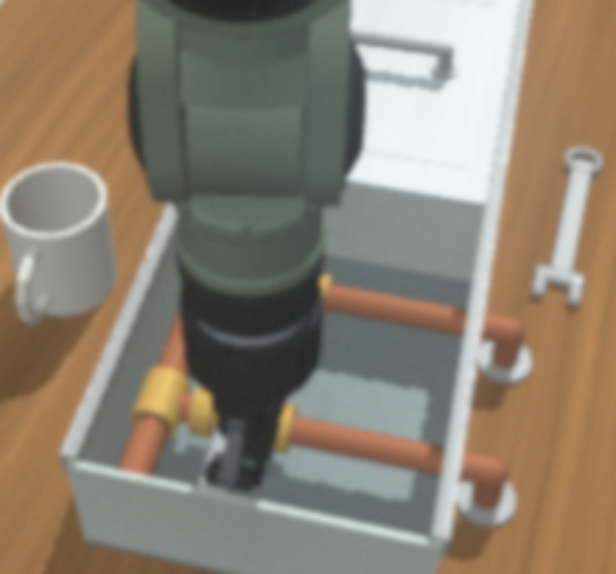

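Run:
```python
from h import *
for s in np.arange(20,9,-1.0):
    p,o=lev(1.56,s=s); hit=manip.move_linear(p,o,rate=10,threshold=6)
    f=np.array(manip.read_ft_force()); print(s,hit,f.round(1))
    if hit or np.hypot(*f[:2])>12: break
manip.pause(0.3); print(manip.read_ft_force())
p,o=lev(1.56,s=40); manip.move_linear(p,o,rate=60)
p[2]=230; manip.move_linear(p,o,rate=150)
manip.reach(bw(-30,-30,300),down(YAW))
pose=snap("wrist","w7"); snap("side","s7"); snap("scene","c7"); print(manip.read_t())
im=cv2.imread("pics/s7.png");cv2.imwrite("pics/s7c.png",cv2.resize(im[90:325,180:400],None,fx=2.5,fy=2.5))
print(proj("wrist",np.array([bw(30,50,77),bw(30,130,77)]),pose).round())
```

```text
20.0 False [-5.9 -0.1  1.5]
19.0 False [-6.3  1.1  0.6]
18.0 False [-7.9 -0.2  3.3]
17.0 False [-9.3 -0.5  5.5]
16.0 False [-14.    0.1   7.9]
[-13.31473882  -0.72515931   7.58884851]
27.6583
[[335. 107.]
 [338.  24.]]
```

View pics/w7.png

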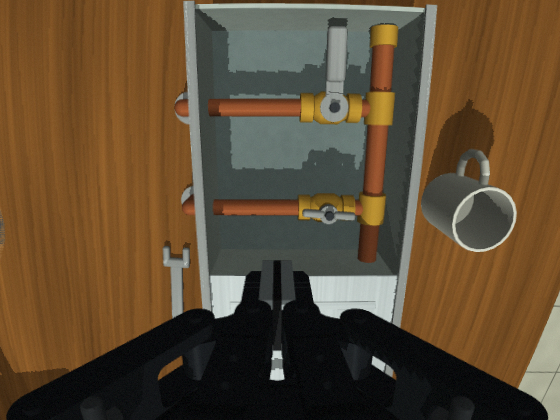

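View pics/s7c.png

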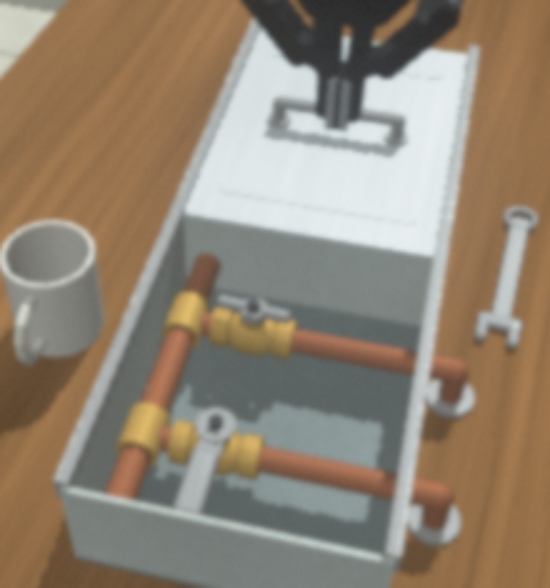

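View pics/c7.png

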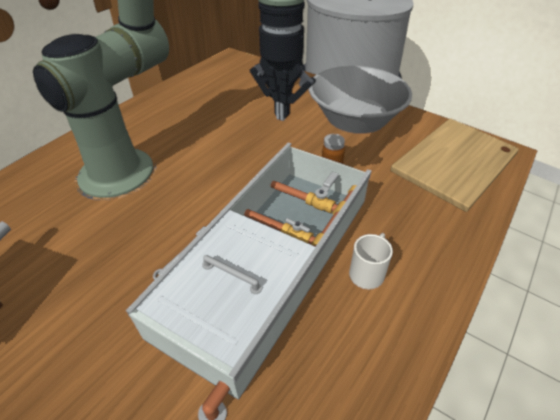

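Run:
```python
from h import *
pose=(np.array(manip.read_eef_pos()),np.array(manip.read_orientation()))
im=cv2.imread("pics/w7.png");cv2.imwrite("pics/w7c.png",cv2.resize(im[0:130,280:400],None,fx=4.5,fy=4.5,interpolation=cv2.INTER_CUBIC))
for th in (1.571,1.46):
  d=lambda r,s:bw(30-r*np.cos(th)-s*np.sin(th),50+r*np.sin(th)-s*np.cos(th),77)
  print(th,((proj("wrist",np.array([d(0,0),d(80,-10),d(80,10),d(26,-10),d(26,10)]),pose)-[280,0])*4.5).round())
for v in(.275,.25):print(v,proj("scene",np.array([bw(-55,-1e3*v,125),bw(55,-1e3*v,125)])).round())
```

```text
1.571 [[246. 481.]
 [304. 111.]
 [214. 109.]
 [294. 365.]
 [206. 363.]]
1.46 [[246. 481.]
 [264. 107.]
 [174. 117.]
 [281. 360.]
 [194. 369.]]
0.275 [[206. 257.]
 [255. 281.]]
0.25 [[214. 248.]
 [263. 271.]]
```

View pics/w7c.png

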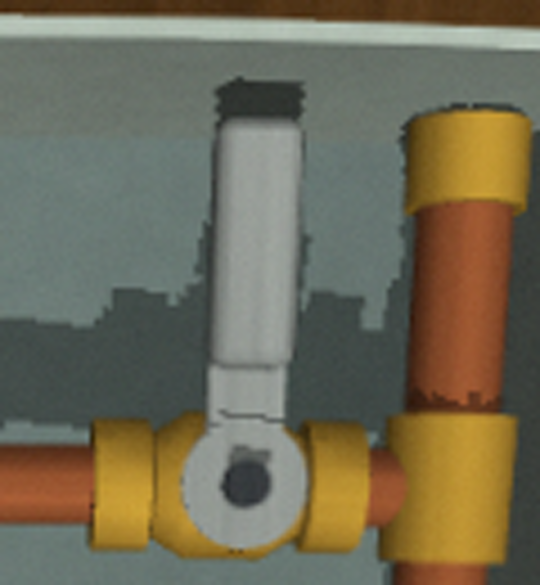

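Run:
```python
from h import *
print(manip.read_ft_force(),manip.read_t()); manip.close_job()
```

```text
[ 0.62957377 -0.6632659   0.66251054] 27.6583
the job is handed in; nothing more can be done
```

The water to the hose is shut: I pushed the cover fully aside by its handle, then pushed the tagged lever to its shut stop. I used closed fingertips only, backed the arm clear, and handed the job in at about 27.7 s; no verdict is reported.

What the last checks showed:
- **Cover:** I felt its stop at the expected place. The handle in the final scene picture is within a few pixels of where a cover value of about 0.275 m would put it.
- **Lever:** the outline in the wrist picture matches 1.571 rad closely, about 0.1 rad clear of the 1.46 limit. The stop did not show at the planned end of the arc. I pushed on slowly until the force rose to about 14 N sideways and 8 N upwards, well under the 35 N limit.
- **Two-winged handle:** by eye it still lies along its pipe. I did not measure its angle.
- **Mug, jar and wrench:** all look unmoved in the pictures, but I did not measure their positions.
- **Robot:** about 1 N on the tool at hand-in, so it was touching nothing.

No check failed or disagreed.

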